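# Slide the spice caddy home past its spring lock

## Task

With the fingertips, hold the orange spring bar down and, keeping it down, push the cream spice caddy along its rail dock, past the brass lock pin, until it is fully home against the dark end stop; then let go and move clear, so that the bar springs up and the pin locks the caddy in. Do not lift the caddy, and leave the mug, the two mills and the orange spoon rest where they stand.

Things in the scene. Friction and masses are not known exactly. Their poses are not given: they have to be found in the camera images.
- dock: Fixed aluminium rail dock, 260 long (x) x 78 wide (y). Origin: centre of its underside on the worktop, z up. The caddy slides to dock +x on a deck 20 mm above the worktop, between low side guides (outer faces at y = -37 and +37 mm, tops 33 mm above the worktop) whose lips stop it lifting. The orange bar lies along the +y side; the rail spans x = -130 to +130 mm.
- end_stop (a point): Middle of the near face of the dark end stop (12 mm thick, top 65 mm above the worktop) that closes the rail, at dock x = +117 mm, 20 mm above the worktop.
- release_bar: Orange spring bar, 176 x 28 x 10 mm, axes as the dock's. Origin: centre of its flat TOP, at rest at dock (-32, +53, +54) mm; spans dock x -120 to +56, y +39 to +67 mm. Goes straight down up to 14 mm, level wherever pressed: about 3 N to start, 8 N at the bottom; springs back. A finger can slide along it while holding it. Fully down it still stands 7 mm above the guides.
- lock_pin (a point): Top centre of the brass lock pin (8 mm along dock x, 20 mm wide) in the middle of the rail at dock x = +40 mm. It moves with the bar, 24 mm below the bar's top: at rest it stands 10 mm above the deck and blocks the caddy; with the bar 10 mm or more down (the bar can go 14) the caddy passes over it.
- caddy: Loose cream spice caddy, about 0.35 kg, axes as the dock's: foot 70 (x) x 58 (y) x 7 mm, on it a box 70 x 44 with walls to 47 mm above the underside; two jars, red and green lid, tops at 53 mm. Origin: centre of its underside. Starts short of the pin, origin at dock x -37 to -4 mm; fully home its origin is at dock x = +82 mm, its back 3 mm past the pin.
- caddy_back (a point): Middle of the caddy's flat back wall (44 mm wide), the face to push, 27 mm above its underside (47 mm above the worktop), at caddy x = -35 mm. One finger can hold the bar down while the other, at the same height, pushes here.
- pepper_mill: Loose orange pepper mill, 52 mm wide, 123 high; origin at the centre of its foot. Leave alone.
- salt_mill: Loose red salt mill, same shape, 52 mm wide, 123 high; origin at the centre of its foot. Leave alone.
- mug: Loose white mug, 72 mm wide, 85 high, handle to its own +y; origin at the centre of its foot. Leave alone.
- spoon_rest: Loose orange round spoon rest, 100 mm wide, 15 high; origin at the centre of its underside. Leave alone.

How it is judged:
On the way, in this order (a step that is already met when the one before it is completed fails the run):
1. the bar is held at least 10 mm down by the fingers, the caddy still short of the pin (z of release_bar in the frame of dock below 0.044 m and contact force between the fingers and release_bar above 0.5 N and x of caddy in the frame of dock below 0.004 m), for 0.1 s.
2. the fingers hold the bar down while the caddy's front passes over the pin (z of release_bar in the frame of dock below 0.046 m and contact force between the fingers and release_bar above 0.5 N and x of caddy in the frame of dock between 0.006 and 0.04 m).
3. the caddy is home (within 4 mm of the end stop) with the fingers still holding the bar down (z of release_bar in the frame of dock below 0.048 m and contact force between the fingers and release_bar above 0.5 N and x of caddy in the frame of dock above 0.078 m), for 0.05 s.
At the end, for the whole second after the job is handed in: The caddy is home (within 4.5 mm of the end stop), upright and at rest; the bar is back up (within 2 mm of its rest height) with the pin behind the caddy; mills, mug and spoon rest within 15 mm of where they stood (x of caddy in the frame of dock between 0.0775 and 0.085 m and z of release_bar in the frame of dock above 0.052 m and angle between caddy's own z axis and vertical below 0.1 rad and linear speed of caddy below 0.02 m/s and distance of each of pepper_mill, salt_mill, mug, spoon_rest from where it was at the start of the episode below 0.015 m); the robot touches nothing.
It fails at once if the caddy is lifted (more than 8 mm above its deck) or tipped (height (world z) of caddy above 0.028 m or angle between caddy's own z axis and vertical above 0.25 rad).
It fails at once if a mill, the mug or the spoon rest is moved (15 mm), lifted or tipped over (distance of any of pepper_mill, salt_mill, mug, spoon_rest from where it was at the start of the episode above 0.015 m or angle between any of pepper_mill, salt_mill, mug, spoon_rest's own z axis and vertical above 0.35 rad).
It also fails if it takes over 35 s, if anything falls off the work surface, if the arm or the gripper's body presses on something with over 40 N, if the wrist force passes 120 N, or if a joint passes its speed limit or range.

## Robot

A 6-joint arm with a two-finger parallel gripper is mounted at the origin on the work surface. World frame = base frame: x ahead of the robot, y to its left, z up, the work surface at z = 0. Lengths are in m, angles in rad, forces in N, time in s.
With the tool pointing down it reaches from about 0.3 to 0.75 m from the base axis. Payload 8.5 kg.
Tool frame: the origin (TCP) lies on the mounting face of the last link; the fingertips stand 173 mm ahead of it and the grasp point (between the pads) lies 155 mm ahead of it; z points along the fingers, y is the line along which they close (so a half turn about z gives the same grasp; the last joint's range is limited). The gripper opens to 85 mm and grips with 20 to 120 N. Pads are 22 mm wide; open, the fingers measure 114 mm over their backs; the gripper's body (76 mm by 85 mm) begins 54 mm behind the grasp point. The pads swing forward as they close: fully open they stand 13 mm farther back than shut.
Start: joints at [-1.546, 0.381, 1.297, -0, 1.464, -0.215], TCP at [0.131, -0.534, 0.405] pointing down, gripper open.
Joint ranges: [-3.11, 3.11], [-0.89, 2.33], [0.22, 2.48], [-1.42, 4.56], [0.17, 2.85], [-2.88, 2.88]. Speed limits (rad/s): [2.39, 2.39, 3.14, 3.14, 3.14, 3.14].

## Interface

Orientations are given as a unit quaternion [x, y, z, w].
In Python, from plant import monitor, eyes, robot gives the robot as it stands.
- The arm moves only by the shell command python3 -m jog 'ROWS' [OPENING] [FORCE]. ROWS is JSON, a list of rows, each a list of 2 entries, a list of its own where there are three numbers: the shift along the tool's x, y, z in m, then the turn about the tool's z in degrees. In form: [[[x, y, z], spin], ...]. A call has 1 to 12 rows; each row shifts and turns the commanded pose from where the row before left it, along the tool's axes as they then stand; what a row does not reach is not made up. A row lasts 1/10 s, in which the tool goes at most 50 mm and 8.59 degrees, less where a joint would pass 70% of its speed; a pose out of reach is approached as far as the arm can. A call is refused whole if a number of a shift passes 0.05 or a number of a turn 8.59, either way. A call with a gripper value outside its range is refused whole. OPENING is the closure, from 0 (fully open) to 1 (shut), set as the call begins (- or left out, the last holds). The fingers move at their own pace and stop on an object; FORCE is the grip in N (left out, the last holds). Time passes only in rows, so rows that do not move let the fingers close. It gives the time, the measured TCP pose, the force, the opening and the grip force at its end, in the units of the state.
- monitor.read_state(): the state, without advancing time (a new reading comes with each control period).
- eyes.get_image(name): name is "side" or "top"; returns a dict with "image" (480x640x3 uint8, red, green, blue), "camera_matrix" (3x3 intrinsics, pixels), "world_to_cam" (4x4, takes a point from world to camera coordinates). Camera axes: x right, y down, z forward; pixel columns grow to the right and rows downward; lengths in m; the calibration is good to about 2 mm. A picture is of the moment at which its call begins. There is no depth.
- robot.job_done(): hands the job in; it is judged then, once.
Trained networks look in a picture, given as the dict that the camera call returned (one of the last four; its "shot" number tells which), for a name from the list of things; names that differ only in an ending like _2 or _b are one class to them, and where a whole thing is asked for, a point or a joint stands for the part that bears it (a point fixed in the world has none). Each returns a list of dicts, best first, with "score" (0 to 1); they miss things now and then, are a little off and sometimes report something else, mostly with a low value. They report only what shows in the picture. A call takes as long as a camera call.
- eyes.spot_in(picture, target): "point" ([column, row] in pixels, amid what is visible of it).
- eyes.regions_of(picture, target): "pixels" (480x640 bool, what is visible of it) and "point" ([column, row] in pixels, amid what is visible of it).
- eyes.mark_of(picture, target): "point" ([column, row] in pixels: a listed point, or the origin of a listed thing).
The state is a dict: "time": time; "joint_positions": joint angles; "qd": joint speeds; "joint_torque": joint torques, N m; "ee_pos": TCP position; "eef_rot": TCP orientation; "ft_force": force on the tool from outside, world axes, zero at the start; "torque": the same for the moment, N m; "finger_gap": finger opening in m; "grip_force": force on a finger pad.
Only numpy, scipy, OpenCV 4.12 (cv2) and the standard library are available. Lean on these libraries where they do the work, as an engineer would, in place of code of your own. Each camera call takes 0.05 s, during which the arm holds its last target. There are 200 camera calls.

## Working session

There is one attempt and no reset: what is moved stays moved. The work goes in short steps, Python scripts to look and compute and a shell command to move; the robot and the scene stay as the last step left them, time stands still between calls to the robot, and variables do not carry over. Pictures are saved under pics/ and viewed, at most 10 in all, crops included, and the job is handed in when it is done.

```bash
mkdir -p pics
cat > h.py <<'E'
import numpy as np, cv2
from plant import monitor, eyes, robot
def ray(p,uv):
    K=np.array(p["camera_matrix"]);T=np.array(p["world_to_cam"]);R=T[:3,:3]
    return -R.T@T[:3,3], R.T@np.linalg.solve(K,[uv[0],uv[1],1])
def at(p,uv,z):
    c,d=ray(p,uv); return c+d*(z-c[2])/d[2]
def proj(p,X):
    T=np.array(p["world_to_cam"]);q=np.array(p["camera_matrix"])@(T[:3,:3]@np.array(X)+T[:3,3]);return q[:2]/q[2]
def tri(ps,uvs):
    A=np.zeros((3,3));b=np.zeros(3)
    for p,u in zip(ps,uvs):
        c,d=ray(p,u);d/=np.linalg.norm(d);M=np.eye(3)-np.outer(d,d);A+=M;b+=M@c
    return np.linalg.solve(A,b)
E
python3 - <<'E'
from h import *
P={n:eyes.get_image(n) for n in("top","side")}
for n in P: cv2.imwrite(f"pics/{n}0.png",P[n]["image"][:,:,::-1])
Z=dict(dock=0,end_stop=.02,release_bar=.054,lock_pin=.03,caddy=.02,caddy_back=.047,pepper_mill=0,salt_mill=0,mug=0,spoon_rest=0)
for t in Z:
    for n in P:
        for r in eyes.mark_of(P[n],t)[:2]: print(t,n,round(r["score"],2),np.round(r["point"]),at(P[n],r["point"],Z[t]).round(3))
s=monitor.read_state();print(s["eef_rot"],s["ee_pos"],s["finger_gap"],s["ft_force"])
E
```

```text
dock top 0.66 [413. 294.] [ 0.531 -0.063  0.   ]
dock top 0.6 [433. 323.] [ 0.484 -0.099  0.   ]
dock side 0.59 [363. 228.] [ 0.53  -0.053  0.   ]
end_stop top 0.7 [348. 282.] [0.543 0.05  0.02 ]
end_stop side 0.62 [348. 252.] [0.542 0.052 0.02 ]
release_bar top 0.76 [435. 322.] [ 0.48  -0.093  0.054]
release_bar side 0.71 [398. 193.] [ 0.477 -0.091  0.054]
lock_pin top 0.73 [389. 289.] [ 0.533 -0.02   0.03 ]
lock_pin side 0.83 [356. 222.] [ 0.54  -0.021  0.03 ]
caddy top 0.75 [435. 291.] [ 0.536 -0.098  0.02 ]
caddy side 0.57 [364. 205.] [ 0.534 -0.098  0.02 ]
caddy_back top 0.76 [460. 291.] [ 0.534 -0.135  0.047]
caddy_back top 0.68 [454. 216.] [ 0.661 -0.123  0.047]
caddy_back side 0.77 [370. 186.] [ 0.528 -0.121  0.047]
pepper_mill top 0.79 [453. 220.] [ 0.667 -0.132  0.   ]
pepper_mill side 0.96 [293. 203.] [ 0.669 -0.117  0.   ]
salt_mill top 0.87 [386. 202.] [ 0.693 -0.013  0.   ]
salt_mill top 0.56 [415. 294.] [ 0.532 -0.068  0.   ]
salt_mill side 0.59 [264. 227.] [ 0.699 -0.026  0.   ]
mug top 0.63 [277. 301.] [0.506 0.169 0.   ]
mug side 0.74 [359. 320.] [ 0.509  0.174 -0.   ]
spoon_rest top 0.88 [359. 388.] [0.369 0.022 0.   ]
spoon_rest side 0.71 [460. 261.] [ 0.37   0.014 -0.   ]
[ 9.92823282e-01  1.19590665e-01  7.84620357e-06 -5.39565009e-05] [ 0.13062243 -0.53424744  0.40469263] 0.08555297491501063 [0.16808756 0.01490533 0.2810302 ]
```

```bash
ls
```

```text
h.py
pics
```

View pics/top0.png

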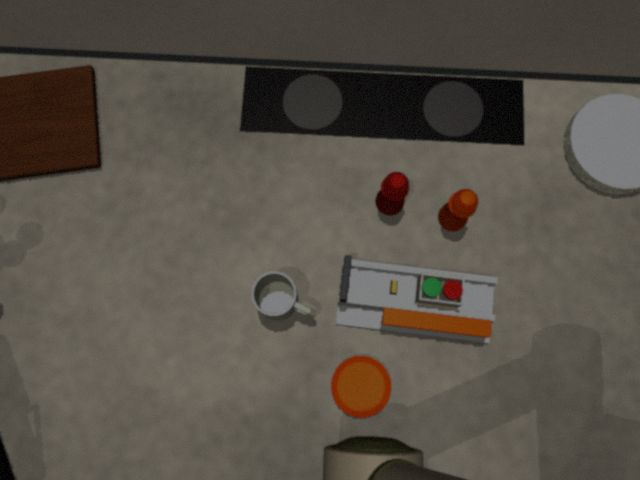

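View pics/side0.png

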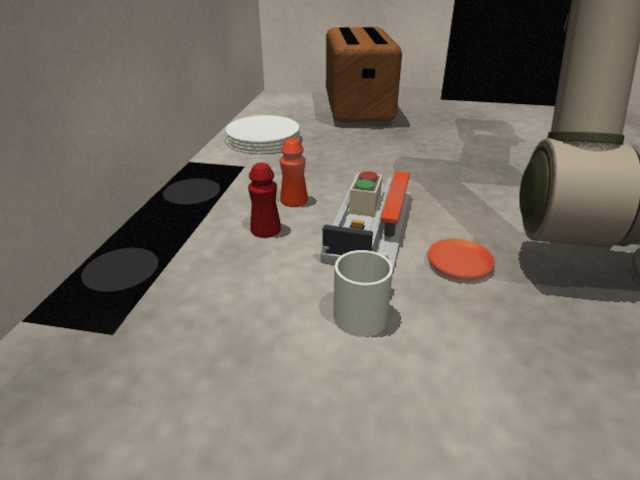

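The dock's +x runs along world +y, tilted slightly. In the top view the bar is at about (437,322), the caddy at (440,291), the pin at (393,287) and the end stop at (346,281). In the side view the mills, mug and spoon rest all stand clear of the rail. Next I'll get the yaw.

Run:
```python
from h import *
P={n:eyes.get_image(n) for n in("top","side")}
def fit(n,t,z):
    m=eyes.regions_of(P[n],t)[0]["pixels"].astype(np.uint8)
    c=max(cv2.findContours(m,0,1)[0],key=cv2.contourArea)[:,0]
    w=np.array([at(P[n],u,z)[:2]*1000 for u in c],np.float32)
    print(n,t,cv2.minAreaRect(w))
fit("top","release_bar",.054);fit("side","release_bar",.054);fit("top","end_stop",.065);fit("top","dock",.02)
M={}
for t in("lock_pin","release_bar","end_stop","caddy","caddy_back"):
    u=[eyes.mark_of(P[n],t)[0]["point"] for n in("top","side")]
    M[t]=tri(list(P.values()),u);print(t,M[t].round(4))
d=M["end_stop"]-M["caddy"];print(np.degrees(np.arctan2(d[1],d[0])))
```

```text
top release_bar ((479.4361267089844, -95.3962631225586), (175.81149291992188, 28.957719802856445), 86.2549819946289)
side release_bar ((480.8255920410156, -86.25181579589844), (188.10179138183594, 29.032203674316406), 85.9687728881836)
top end_stop ((514.3699340820312, -61.603759765625), (251.794921875, 114.25574493408203), 85.88627624511719)
top dock ((521.0909423828125, -68.35050964355469), (263.6806640625, 120.59214782714844), 85.94879150390625)
lock_pin [ 0.5351 -0.0278  0.0296]
release_bar [ 0.4789 -0.0933  0.0529]
end_stop [0.5399 0.0451 0.0147]
caddy [ 0.5301 -0.0973  0.0206]
caddy_back [ 0.5295 -0.1319  0.0445]
86.06062199469716
```

```bash
python3 -m jog '[[[0.038,-0.0233,0],0],[[0.038,-0.0233,0],0],[[0.038,-0.0233,0],0],[[0.038,-0.0233,0],0],[[0.038,-0.0233,0],0],[[0.038,-0.0233,0],0],[[0.038,-0.0233,0],0],[[0.038,-0.0233,0],0],[[0.038,-0.0233,0],0],[[0.038,-0.0233,0],0],[[0.038,-0.0233,0],0],[[0.038,-0.0233,0],0]]' 0.5 20
python3 -m jog '[[[0,0,0],-6],[[0,0,0],-6],[[0,0,0],-6],[[0,0,0],-6],[[0,0,0],-6],[[0,0,0],-6],[[0,0,0],-6],[[0,0,0],-6],[[0,0,0],-6],[[0,0,0],-6],[[0,0,0],-6],[[0,0,0],-6]]'
cat >> h.py <<'E'
def where(D=(.5345,-.0662),yaw=86.1,goal=None):
    from scipy.spatial.transform import Rotation as Ro
    s=monitor.read_state();R=Ro.from_quat(s["eef_rot"]).as_matrix();p=np.array(s["ee_pos"])
    a=np.radians(yaw);d=np.array([np.cos(a),np.sin(a)]);n=np.array([-d[1],d[0]])
    r=p[:2]-D
    print("t",s["time"],"dock xy",(r@d).round(4),(r@n).round(4),"z",p[2].round(4),"toolx yaw",np.degrees(np.arctan2(R[1,0],R[0,0])).round(2),"tooly.n",(R[:2,1]@n).round(3),"gap",s["finger_gap"],"F",np.round(s["ft_force"],2))
    if goal is not None:
        g=np.array(D)+goal[0]*d+goal[1]*n-p[:2]; print("tool shift",(R.T@[g[0],g[1],0]).round(4))
E
python3 -c "
from h import *;where(goal=(-.09,.0225))"
```

```text
time: 3.1
ee_pos: [0.5082, -0.1527, 0.4049]
eef_rot: [0.993, 0.12, 0.0, 0.0]
ft_force: [0.7, -0.4, 0.3]
finger_gap: 0.0426
grip_force: 0.0
time: 4.3
ee_pos: [0.5072, -0.1543, 0.4047]
eef_rot: [0.731, 0.682, -0.0, 0.0]
ft_force: [-0.3, -0.0, 0.5]
finger_gap: 0.0425
grip_force: 0.0
t 4.3 dock xy -0.0898 0.0213 z 0.4047 toolx yaw 85.99 tooly.n -1.0 gap 0.04247640185346178 F [-0.27 -0.01  0.46]
tool shift [-0.0002 -0.0012 -0.    ]
```

```bash
python3 -m jog '[[[0,0,0.03],0],[[0,-0.001,0.04],0],[[0,0,0.04],0],[[0,0,0.03],0],[[0,0,0.01],0],[[0,0,0],0],[[0,0,0],0]]'
python3 - <<'E'
from h import *
where(goal=(-.09,.0225))
P={n:eyes.get_image(n) for n in("top","side")}
a=P["top"]["image"][230:380,340:540];b=P["side"]["image"][100:290,290:490]
f=lambda i,s:cv2.resize(i[:,:,::-1],None,fx=s,fy=s,interpolation=2)
A=f(a,2);B=f(b,2)
o=np.zeros((380,800,3),np.uint8);o[:300,:400]=A;o[:,400:]=B
cv2.imwrite("pics/c1.png",o)
E
```

```text
time: 5.0
ee_pos: [0.5066, -0.1545, 0.2561]
eef_rot: [0.733, 0.68, 0.0, 0.001]
ft_force: [0.4, -0.7, -0.8]
finger_gap: 0.0423
grip_force: 0.0
t 5.0 dock xy -0.09 0.0219 z 0.2561 toolx yaw 85.74 tooly.n -1.0 gap 0.042335471917136686 F [ 0.42 -0.67 -0.81]
tool shift [-0.     -0.0006 -0.    ]
```

View pics/c1.png

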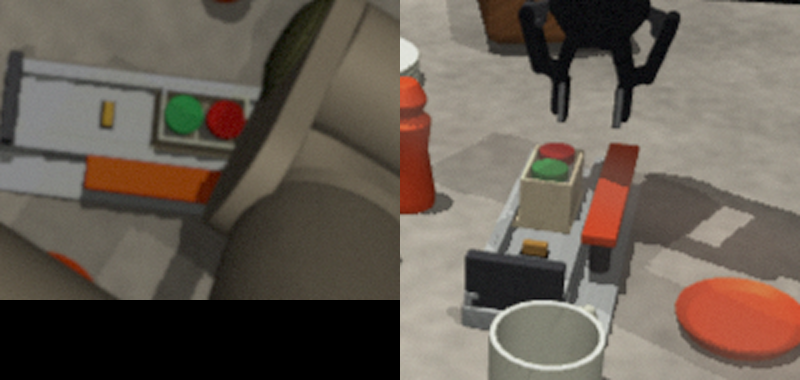

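In the side view the left fingertip (crop 560,115) lines up behind the caddy and the right one (617,122) is over the bar. I'll go down until I feel contact.

```bash
python3 -m jog '[[[0,0,0.015],0],[[0,0,0.007],0],[[0,0,0],0],[[0,0,0],0]]'
python3 -m jog '[[[0,0,0.003],0],[[0,0,0.003],0],[[0,0,0],0],[[0,0,0],0]]'
python3 -m jog '[[[0,0,0.003],0],[[0,0,0],0],[[0,0,0],0]]'
```

```text
time: 5.5
ee_pos: [0.5063, -0.1543, 0.2333]
eef_rot: [0.733, 0.68, 0.0, 0.0]
ft_force: [0.1, 0.1, 0.1]
finger_gap: 0.0428
grip_force: 0.0
time: 5.9
ee_pos: [0.5062, -0.1543, 0.2267]
eef_rot: [0.733, 0.68, -0.0, -0.0]
ft_force: [-0.0, -2.2, 0.5]
finger_gap: 0.0427
grip_force: 0.0
time: 6.2
ee_pos: [0.5063, -0.1543, 0.2239]
eef_rot: [0.733, 0.68, 0.0, 0.0]
ft_force: [0.2, 0.2, 3.2]
finger_gap: 0.0428
grip_force: 1.6
```

```bash
python3 -m jog '[[[0,0,0.004],0],[[0,0,0.004],0],[[0,0,0.002],0],[[0,0,0],0],[[0,0,0],0]]'
python3 -m jog '[[[0,0,0.002],0],[[0,0,0],0],[[0,0,0],0]]'
```

```text
time: 6.7
ee_pos: [0.5063, -0.1543, 0.2138]
eef_rot: [0.733, 0.68, 0.0, 0.0]
ft_force: [0.1, -0.4, 6.8]
finger_gap: 0.0427
grip_force: 3.2
time: 7.0
ee_pos: [0.5063, -0.1543, 0.2119]
eef_rot: [0.733, 0.68, 0.0, 0.0]
ft_force: [-0.3, 0.1, 7.6]
finger_gap: 0.0427
grip_force: 3.5
```

```bash
python3 -m jog '[[[0.006,0,0],0.3],[[0.008,0,0],0],[[0.008,0,0],0],[[0.008,0,0],0],[[0.008,0,0],0],[[0.008,0,0],0],[[0.008,0,0],0],[[0.006,0,0],0],[[0,0,0],0]]'
python3 - <<'E'
from h import *
where()
P={n:eyes.get_image(n) for n in("side",)}
for t in("release_bar","caddy","caddy_back"):
    r=eyes.mark_of(P["side"],t)
    if r: print(t,r[0]["score"],at(P["side"],r[0]["point"],dict(release_bar=.042,caddy=.02,caddy_back=.047)[t]).round(4))
cv2.imwrite("pics/c2.png",cv2.resize(P["side"]["image"][120:290,290:490,::-1],None,fx=3,fy=3))
E
```

```text
time: 7.9
ee_pos: [0.5113, -0.0944, 0.2121]
eef_rot: [0.734, 0.679, 0.0, 0.001]
ft_force: [0.7, -0.6, 7.3]
finger_gap: 0.0432
grip_force: 3.7
t 7.9 dock xy -0.0298 0.0213 z 0.2121 toolx yaw 85.48 tooly.n -1.0 gap 0.04322192240718537 F [ 0.7  -0.61  7.26]
release_bar 0.95 [ 0.4786 -0.0838  0.042 ]
caddy 0.84 [ 0.5364 -0.0483  0.02  ]
caddy_back 0.69 [ 0.5319 -0.0703  0.047 ]
```

View pics/c2.png

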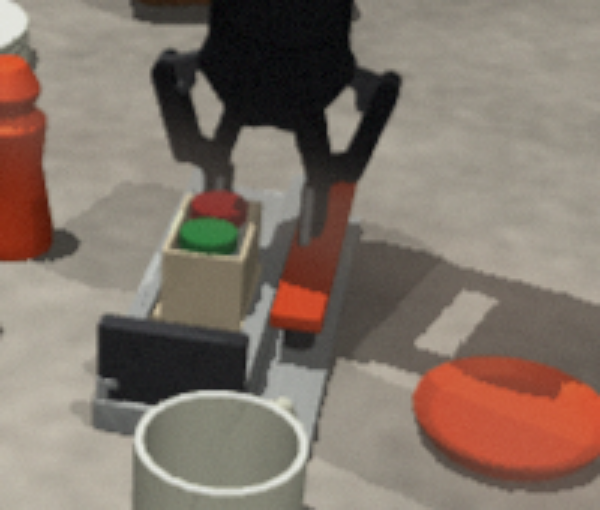

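The bar is down with the fingertip on it (crop 313,240). The caddy has moved to about dock x +17, so its front is over the pin. I'll keep pushing.

```bash
python3 -m jog '[[[0.006,0,0],-0.6],[[0.008,0,0],0],[[0.008,0,0],0],[[0.008,0,0],0],[[0.008,0,0],0],[[0.008,0,0],0],[[0.006,0,0],0],[[0.004,0,0],0],[[0,0,0],0],[[0,0,0],0]]'
python3 -m jog '[[[0.003,0,0],0],[[0.003,0,0],0],[[0,0,0],0],[[0,0,0],0]]'
python3 -c "
from h import *;where()"
```

```text
time: 9.1
ee_pos: [0.5152, -0.0388, 0.2121]
eef_rot: [0.731, 0.682, 0.0, 0.001]
ft_force: [-0.1, -1.6, 6.9]
finger_gap: 0.0427
grip_force: 3.7
time: 9.5
ee_pos: [0.5156, -0.0331, 0.2121]
eef_rot: [0.731, 0.682, 0.0, 0.001]
ft_force: [-0.1, -4.1, 8.2]
finger_gap: 0.0427
grip_force: 3.7
t 9.5 dock xy 0.0317 0.0211 z 0.2121 toolx yaw 86.06 tooly.n -1.0 gap 0.04268630101284254 F [-0.11 -4.08  8.24]
```

```bash
python3 -m jog '[[[0.002,0,0],0],[[0,0,0],0],[[0,0,0],0]]'
python3 -m jog '[[[0.002,0,0],0],[[0,0,0],0],[[0,0,0],0]]'
```

```text
time: 9.8
ee_pos: [0.5157, -0.0312, 0.2121]
eef_rot: [0.731, 0.682, -0.0, 0.001]
ft_force: [-0.0, -4.8, 8.5]
finger_gap: 0.0425
grip_force: 4.0
time: 10.1
ee_pos: [0.5158, -0.03, 0.2123]
eef_rot: [0.731, 0.682, -0.001, 0.002]
ft_force: [-2.2, -12.3, 8.5]
finger_gap: 0.0429
grip_force: 8.1
```

```bash
python3 -m jog '[[[0.001,0,0],0],[[0,0,0],0],[[0,0,0],0]]'
python3 - <<'E'
from h import *
where()
p=eyes.get_image("side")
for t,z in dict(release_bar=.042,caddy=.02,end_stop=.02).items():
    r=eyes.mark_of(p,t)
    if r: print(t,r[0]["score"],at(p,r[0]["point"],z).round(4))
cv2.imwrite("pics/c3.png",cv2.resize(p["image"][120:290,290:490,::-1],None,fx=3,fy=3))
E
```

```text
time: 10.4
ee_pos: [0.5159, -0.0297, 0.2123]
eef_rot: [0.731, 0.682, -0.001, 0.002]
ft_force: [-4.2, -16.9, 9.5]
finger_gap: 0.0424
grip_force: 10.5
t 10.4 dock xy 0.0352 0.0211 z 0.2123 toolx yaw 86.04 tooly.n -1.0 gap 0.04244155004131015 F [ -4.17 -16.86   9.48]
release_bar 0.87 [ 0.4808 -0.087   0.042 ]
caddy 0.93 [0.5388 0.0166 0.02  ]
end_stop 0.92 [0.5418 0.0584 0.02  ]
```

View pics/c3.png

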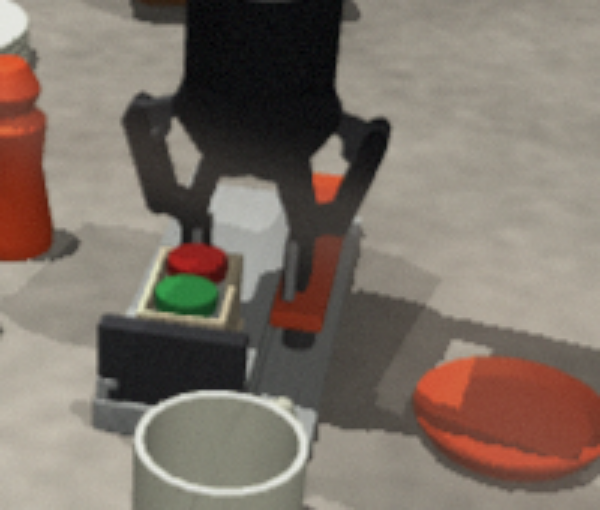

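The caddy (lids at crop 197,262 and 187,295) is up against the dark stop, and the push force has risen sharply, so it is home. I'll ease off the push, then lift straight up.

```bash
python3 -m jog '[[[-0.002,0,0],0],[[-0.003,0,0],0],[[0,0,0],0],[[0,0,-0.01],0],[[0,0,-0.02],0],[[0,0,-0.04],0],[[0,0,-0.04],0],[[0,0,-0.04],0],[[0,0,-0.03],0],[[0,0,0],0],[[0,0,0],0]]'
python3 - <<'E'
from h import *
where()
P=[eyes.get_image(n) for n in("top","side")]
for t in("release_bar","caddy","lock_pin","end_stop"):
    r=[eyes.mark_of(p,t) for p in P]
    print(t,[x[0]["score"] for x in r if x],tri(P,[x[0]["point"] for x in r]).round(4) if all(r) else [at(p,x[0]["point"],.03).round(4) for p,x in zip(P,r) if x])
cv2.imwrite("pics/c4.png",cv2.resize(P[1]["image"][120:290,290:490,::-1],None,fx=3,fy=3))
E
```

```text
time: 11.7
ee_pos: [0.5149, -0.0325, 0.3916]
eef_rot: [0.731, 0.682, -0.0, -0.0]
ft_force: [0.6, -0.4, -0.7]
finger_gap: 0.0428
grip_force: 0.0
t 11.7 dock xy 0.0323 0.0218 z 0.3916 toolx yaw 86.04 tooly.n -1.0 gap 0.042777842502112834 F [ 0.63 -0.35 -0.73]
release_bar [0.62, 0.91] [ 0.4769 -0.0955  0.0539]
caddy [0.55, 0.75] [0.5415 0.0105 0.0186]
lock_pin [0.45] [array([ 0.5321, -0.0265,  0.03  ])]
end_stop [0.75] [array([0.5408, 0.0456, 0.03  ])]
```

View pics/c4.png

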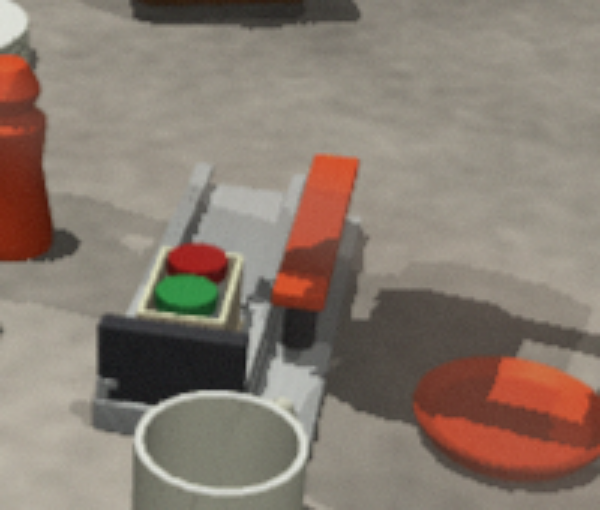

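The bar is back up (z 54 mm), the caddy is still against the stop, and the arm is clear.

```bash
python3 -c "
from plant import robot;print(robot.job_done())"
```

```text
the job is handed in; nothing more can be done
None
```

I pushed the caddy home against the end stop with the bar held down, then let the bar spring back up to 54 mm with the arm clear, and handed the job in at about 12 s; it returned no verdict.

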